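# Unhook a rinse basket from its barbed drip hook

## Task

Take the little steel rinse basket off the barbed drip hook: tilt its handle back over the stand so that its window works out over the barb tip, feeling your way gently without forcing the hook. Then set it down softly, upright, flat on the floor of the grey tray and let go. Never tip the basket far enough to spill the rings (about 60 degrees), and leave the buff wheel, polishing bar and jar where they are.

Things in the scene. Friction and masses are not known exactly. Their poses are not given: they have to be found in the camera images.
- stand: Fixed drip stand: steel pan 200 x 110 x 12 mm and a dark column 20 x 30 mm, 162 mm high, with a wire arm clamped in it. Origin: centre of the column's foot, on the bench; x points from the column along the arm to its free tip, z up. Arm and column are rigid; push on them with less than 15 N.
- clamp (a point): Point on the column's axis, 150 mm above the bench, on the centre line of the round wire arm (6 mm thick), which runs level along the stand's x. Its free end bends up at a corner C, 100 to 150 mm from here: the reach is clamped differently each time and not measured. Slide the basket outward, lifted a little: its upright tab meets the barb's tip when the top bar is 5 mm short of C.
- basket: Loose steel rinse basket, 0.15 to 0.3 kg, hanging upright on the wire, 20 to 90 mm short of C, x within 0.1 rad of the stand's. Tray part 64 (x) x 56 (y) x 26 mm; origin at the centre of its underside, z up. From its middle rises a handle in the y-z plane: a plate 28 mm wide (y), 6 mm thick, then a window 16 mm wide between two round bars, then a flat tab.
- bar (a point): Centre of the basket's top bar (6 mm round, along y, 92 mm above its origin), which rests on the wire, 6 mm above the wire's centre line. The wire's end: from C it rises to 10 mm outward and 22 mm up, then turns back as a barb to a tip 1 mm outward of C and 26 mm up (centre lines, up from the arm's centre line). Upright, the window cannot clear this barb.
- lower_bar (a point): Centre of the basket's lower bar (6 mm round, along y), 28 mm below the top bar; the wire runs between the two. To unhook: lean the handle's top 42 to 45 degrees back to the column (basket swings outward; under 31 is hopeless), with the top bar 8 mm short of C, 12 to 14 mm above the arm's centre line; let tab and bar slide lightly up and over the barb's tip. 4 mm stay free below.
- tab (a point): Point to grip on the basket's tab, 28 mm above the top bar, 120 mm above the basket's origin. The tab is 6 mm thick (x), 22 mm wide (y), flush with the top bar, 92 to 137 mm above the basket's origin; grip it across y, fingertips no lower than the top bar.
- tray: Fixed grey plastic tray, 150 (x) x 140 (y) mm, rim 18 mm high, walls 4 mm, floor 4 mm thick. Origin at the centre of its underside.
- buff: Bystander: buff wheel lying flat, 94 mm across, 21 mm high; origin under its centre
- compound_bar: Bystander: brick-red polishing bar with paper sleeve, 85 x 35 x 26 mm; origin under its centre
- jar: Bystander: small amber jar, 52 mm across, 60 mm high; origin under its centre
Not all that is in view belongs to the job. Of the things like the basket, leave any that is blue or orange; of the rest the larger one is meant.

How it is judged:
On the way:
1. the basket is held clear of the hook, its top bar out beyond the barb or off to the side or above it (contact force between basket and the fingers above 2 N and contact force between basket and stand below 0.1 N and (x of bar in the frame of stand above 0.18 m or y of bar in the frame of stand above 0.05 m or y of bar in the frame of stand below -0.05 m or z of bar in the frame of stand above 0.215 m)), for 0.2 s.
At the end, for the whole second after the job is handed in: The basket stands upright (within 0.08 rad) and at rest flat on the tray's floor (its underside under 7 mm above the bench), its centre within 50 mm of the tray's centre along each tray axis, released (x of basket in the frame of tray between -0.05 and 0.05 m and y of basket in the frame of tray between -0.05 and 0.05 m and height (world z) of basket below 0.007 m and angle between basket's own z axis and vertical below 0.08 rad and linear speed of basket below 0.02 m/s and contact force between basket and the fingers below 0.1 N and contact force between basket and tray above 0.5 N); the robot touches nothing.
It fails at once if the hook is forced: more than 15 N between the basket and the stand (contact force between basket and stand above 15 N).
It fails at once if the robot itself pushes the stand with more than 15 N (contact force between any of the fingers, the arm and stand above 15 N).
It fails at once if the basket is dropped or banged into the tray: an impact of more than 60 N, as from a fall of a centimetre or more (contact force between basket and tray above 60 N).
It fails at once if the basket is tipped past 63 degrees (angle between basket's own z axis and vertical above 1.1 rad).
It fails at once if a bystander is moved more than 20 mm (distance of any of buff, compound_bar, jar from where it was at the start of the episode above 0.02 m).
It also fails if it takes over 72 s, if anything falls off the work surface, if the arm or the gripper's body presses on something with over 40 N, if the wrist force passes 120 N, or if a joint passes its speed limit or range.

## Robot

A 6-joint arm with a two-finger parallel gripper is mounted at the origin on the work surface. World frame = base frame: x ahead of the robot, y to its left, z up, the work surface at z = 0. Lengths are in m, angles in rad, forces in N, time in s.
With the tool pointing down it reaches from about 0.275 to 0.825 m from the base axis. Payload 4.9 kg.
Tool frame: the origin (TCP) lies between the finger pads; the fingertips stand 22 mm ahead of it and the grasp point (between the pads) lies 3 mm ahead of it; z points along the fingers, y is the line along which they close (so a half turn about z gives the same grasp; the last joint's range is limited). The gripper opens to 85 mm and grips with 20 to 120 N. Pads are 22 mm wide; open, the fingers measure 114 mm over their backs; the gripper's body (76 mm by 85 mm) begins 54 mm behind the grasp point. The pads swing forward as they close: fully open they stand 13 mm farther back than shut.
Start: joints at [-1.439, 0.326, -0.193, 1.052, 0, 1.437], TCP at [0.144, -0.531, 0.253] pointing down, gripper open.
Joint ranges: [-2.65, 2.65], [-0.97, 1.79], [-1.3, 1.35], [-1.93, 2.1], [-1.47, 1.37], [-3.14, 3.14]. Speed limits (rad/s): [2.57, 2.57, 3.14, 3.14, 3.14, 3.14].

## Interface

Orientations are given as a rotation vector (axis times angle).
In Python, from workcell import arm gives the robot as it stands. The module is installed in compiled form; this text tells all that it offers.
- The arm moves only by the shell command python3 -m crank 'ROWS' [FORCE]. ROWS is text: rows parted by semicolons, each of 7 numbers parted by spaces: the shift along the tool's x, y, z in cm, then the turn, a rotation vector about the tool's x, y, z in rad, then the finger opening in cm, from 0 to 8.54. In form: tx ty tz wx wy wz hand; .... A call has 1 to 12 rows; each row shifts and turns the commanded pose from where the row before left it, along the tool's axes as they then stand; what a row does not reach is not made up. A row lasts 1/12 s, in which the tool goes at most 41.7 mm and 7.16 degrees, less where a joint would pass 70% of its speed; a pose out of reach is approached as far as the arm can. A call with a gripper value outside its range is refused whole. The fingers move at their own pace and stop on an object; FORCE is the grip in N (left out, the last holds). Time passes only in rows, so rows that do not move let the fingers close. It gives the time, the measured TCP pose, the force, the opening and the grip force at its end, in the units of the state.
- arm.get_state(): the state, without advancing time (a new reading comes with each control period).
- arm.camera(name): name is "scene" or "top" or "wrist"; returns the picture (420x560x3 uint8, blue, green, red); there is no depth.
- arm.camera_info(name): a dict with "K" (3x3 intrinsics, pixels), "xyz" and "attitude" of the camera in the world; the wrist camera has in their place "mount" (4x4, takes a point from camera to tool coordinates, whose origin is the TCP and whose axes are the flange's). Camera axes: x right, y up, looking along -z (the intrinsics and any distortion apply to the point x, -y, -z); pixel columns grow to the right and rows downward; lengths in m; the calibration is good to about 2 mm. A picture is of the moment at which its call begins: read the wrist's pose just before it. camera_info takes no time and is no camera call.
- arm.job_done(): hands the job in; it is judged then, once.
The state is a dict: "clock": time; "qpos": joint angles; "joint_vel": joint speeds; "effort": joint torques, N m; "ee_pos": TCP position; "tcp_rot": TCP orientation; "contact_force": force on the tool from outside, world axes, zero at the start; "torque": the same for the moment, N m; "opening": finger opening in m; "grasp_force": force on a finger pad.
Only numpy, scipy, OpenCV 4.12 (cv2) and the standard library are available. Lean on these libraries where they do the work, as an engineer would, in place of code of your own. Each camera call takes 0.05 s, during which the arm holds its last target. There are 200 camera calls.

## Working session

There is one attempt and no reset: what is moved stays moved. The work goes in short steps, Python scripts to look and compute and a shell command to move; the robot and the scene stay as the last step left them, time stands still between calls to the robot, and variables do not carry over. Pictures are saved under pics/ and viewed, at most 10 in all, crops included, and the job is handed in when it is done.

```bash
mkdir -p pics; python3 - <<'E'
from workcell import arm
import cv2
for n in("scene","top"):
    im=arm.camera(n); cv2.imwrite(f"pics/{n}0.png",im)
    i=arm.camera_info(n); print(n,i)
print(arm.camera_info("wrist")); print(arm.get_state())
E
```

```text
scene {'K': array([[500.23361159,   0.        , 284.64134018],
       [  0.        , 500.23361159, 208.50105845],
       [  0.        ,   0.        ,   1.        ]]), 'xyz': array([0.91437582, 0.52629191, 1.17047697]), 'attitude': array([0.23281573, 0.65233162, 2.34526855])}
top {'K': array([[456.6615825 ,   0.        , 283.16624169],
       [  0.        , 456.6615825 , 218.96203886],
       [  0.        ,   0.        ,   1.        ]]), 'xyz': array([0.39530702, 0.04630837, 0.95293105]), 'attitude': array([ 0.12155416, -0.10829554, -1.55263752])}
{'K': array([[365.83056223,   0.        , 283.23730704],
       [  0.        , 365.83056223, 202.83981027],
       [  0.        ,   0.        ,   1.        ]]), 'mount': array([[ 5.40664725e-04,  9.58033139e-01,  2.86656958e-01,
         7.33814337e-02],
       [ 9.99999500e-01, -7.59261380e-04,  6.51416628e-04,
         1.05100795e-04],
       [ 8.41726275e-04,  2.86656462e-01, -9.58033070e-01,
        -1.20252511e-01],
       [ 0.00000000e+00,  0.00000000e+00,  0.00000000e+00,
         1.00000000e+00]])}
{'clock': 0.1, 'qpos': array([-1.43919446e+00,  3.26829830e-01, -1.93456635e-01,  1.05199993e+00,
       -1.39533206e-05,  1.43661550e+00]), 'joint_vel': array([-1.75129524e-04, -2.91039004e-03,  3.70915792e-03,  6.06162775e-05,
        1.36267991e-04,  1.35735861e-03]), 'effort': array([ 1.58429135e-03, -4.44239688e+01,  2.63037390e+01,  7.90332444e-03,
       -5.30993088e-05,  4.16949728e-07]), 'ee_pos': array([ 0.14442056, -0.5302122 ,  0.2526122 ]), 'tcp_rot': array([-3.11241607e+00, -4.16065323e-01,  1.88906953e-05]), 'contact_force': array([0.01998867, 0.84693555, 0.09287102]), 'torque': array([ 0.03158649,  0.00915116, -0.01109478]), 'grasp_force': 0.0, 'opening': 0.08524262591097354}
```

View pics/scene0.png

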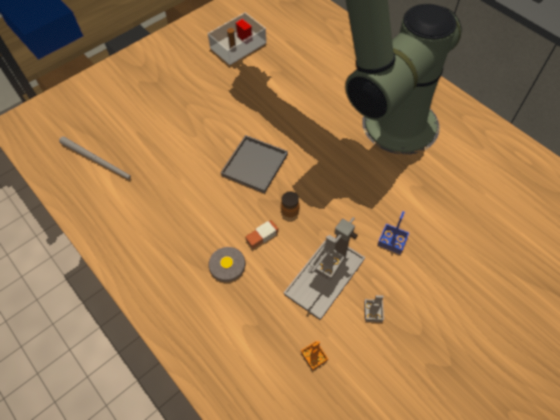

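View pics/top0.png

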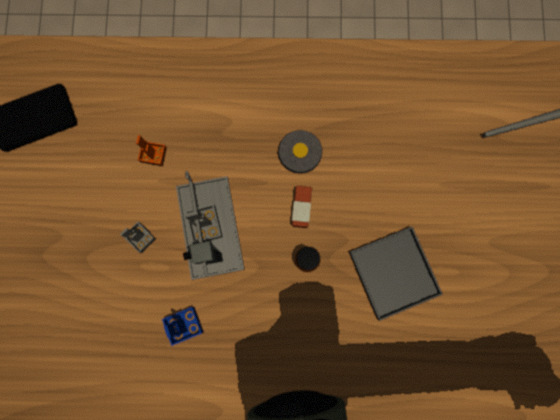

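Candidates like the basket: grey on the stand, top (205,222); grey loose, top (139,237); blue at (183,325); orange at (150,152). The grey one on the stand is the larger non-coloured one and hangs on the wire, so it is probably the one meant. I'll check it in an enlarged crop.

```bash
cat > h.py <<'E'
import numpy as np, cv2
from scipy.spatial.transform import Rotation as R
from workcell import arm
def cam(n,st=None):
    i=arm.camera_info(n);K=i["K"]
    if n=="wrist":
        T=np.eye(4);T[:3,:3]=R.from_rotvec(st["tcp_rot"]).as_matrix();T[:3,3]=st["ee_pos"];T=T@i["mount"];return K,T[:3,3],T[:3,:3]
    return K,np.array(i["xyz"]),R.from_rotvec(i["attitude"]).as_matrix()
def ray(c,uv):
    K,o,M=c;d=np.linalg.inv(K)@[uv[0],uv[1],1];return o,M@(d*[1,-1,-1])
def onz(c,uv,z):
    o,d=ray(c,uv);return o+d*(z-o[2])/d[2]
def proj(c,p):
    K,o,M=c;q=M.T@(np.asarray(p)-o)*[1,-1,-1];q=K@q;return q[:2]/q[2]
def tri(c1,u1,c2,u2):
    o1,d1=ray(c1,u1);o2,d2=ray(c2,u2);d1=d1/np.linalg.norm(d1);d2=d2/np.linalg.norm(d2)
    t=np.linalg.lstsq(np.c_[d1,-d2],o2-o1,rcond=None)[0];a=o1+t[0]*d1;b=o2+t[1]*d2;return (a+b)/2,np.linalg.norm(a-b)
E
python3 - <<'E'
import cv2,numpy as np
from h import *
s=cv2.imread("pics/scene0.png");t=cv2.imread("pics/top0.png")
a=cv2.resize(s[190:330,275:415],None,fx=4,fy=4,interpolation=cv2.INTER_CUBIC)[:, :400] if 0 else cv2.resize(s[205:325,280:380],(400,480),interpolation=cv2.INTER_CUBIC)
b=cv2.resize(t[165:285,165:265],(400,480),interpolation=cv2.INTER_CUBIC)
im=np.clip(np.hstack([a,b])*1.7,0,255).astype(np.uint8); cv2.imwrite("pics/crop.png",im)
c=cam("top")
for nm,uv,z in [("tray",(395,273),.018),("jar",(307,259),.06),("comp",(302,207),.026),("buff",(300,151),.021),("panc",(211,228),.012)]: print(nm,onz(c,uv,z).round(3))
hs=cv2.cvtColor(t,cv2.COLOR_BGR2HSV)
m=cv2.inRange(hs,(0,0,60),(179,60,255))
m2=((hs[...,1]<70)).astype(np.uint8)*255
for box in [(335,215,120,115),(165,165,95,125)]:
    x,y,w,h=box;mm=np.zeros_like(m2);mm[y:y+h,x:x+w]=m2[y:y+h,x:x+w]
    cs=max(cv2.findContours(mm,0,2)[0],key=cv2.contourArea);r=cv2.minAreaRect(cs);P=cv2.boxPoints(r)
    print(r);print(np.array([onz(c,p,.015) for p in P]).round(3))
E
```

```text
tray [ 0.426 -0.173  0.018]
jar [0.449 0.007 0.06 ]
comp [0.558 0.017 0.026]
buff [0.678 0.022 0.021]
panc [0.513 0.205 0.012]
((395.30767822265625, 272.5384216308594), (74.15384674072266, 68.76924133300781), 67.38013458251953)
[[ 0.468 -0.081  0.015]
 [ 0.525 -0.213  0.015]
 [ 0.386 -0.267  0.015]
 [ 0.332 -0.138  0.015]]
((206.57598876953125, 222.16799926757812), (106.07906341552734, 55.812255859375), 79.69515228271484)
[[0.624 0.296 0.015]
 [0.647 0.181 0.015]
 [0.428 0.135 0.015]
 [0.407 0.246 0.015]]
```

View pics/crop.png

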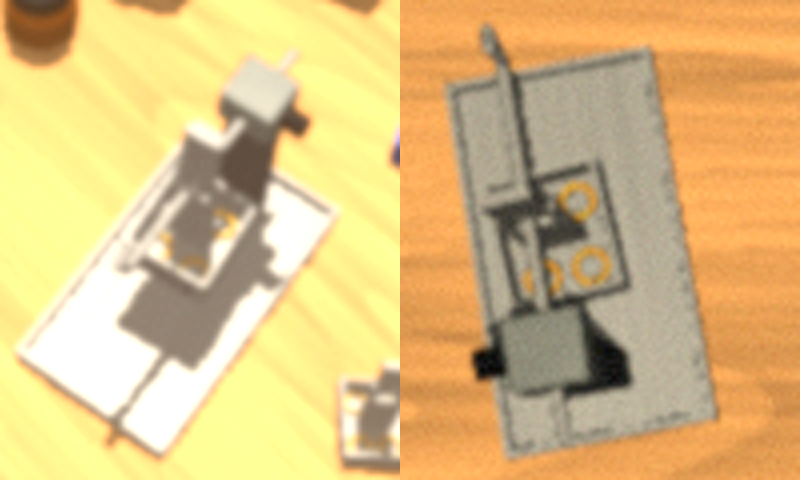

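The crop confirms it: the grey basket with gold rings hangs on the wire (tab at scene crop (205,150), top crop (505,190)) and is much larger than the loose grey one. The barb is at scene crop (130,252) and top crop (488,40). The column top is at scene crop (260,92) and top crop (545,347).

```bash
python3 - <<'E'
from h import *
s,t=cam("scene"),cam("top")
S=lambda x,y:(280+x/4-.4,205+y/4-.4); T=lambda x,y:(165+(x-400)/4-.4,165+y/4-.4)
for n,a,b in [("coltop",S(260,85),T(543,347)),("barb",S(130,250),T(488,38)),("tabtop",S(208,132),T(505,192))]:
    p,e=tri(s,a,t,b);print(n,p.round(4),round(e,4))
col=onz(t,T(543,347),.162);print("col",col)
P=np.array([onz(t,T(*p),.012) for p in [(447,87),(650,50),(716,417),(510,457)]]);print(P.round(3),P.mean(0))
d=P[0]-P[3];d2=P[1]-P[2];print(np.arctan2(d[1],d[0]),np.arctan2(d2[1],d2[0]),np.linalg.norm(d),np.linalg.norm(d2))
b=onz(t,T(488,38),.172)-col;print("barb from col",b,np.hypot(*b[:2]),np.arctan2(b[1],b[0]))
b=onz(t,T(505,192),.2)-col;print("tab",b,np.hypot(*b[:2]))
E
```

```text
coltop [0.4533 0.1953 0.1671] 0.0012
barb [0.5847 0.2239 0.1805] 0.0029
tabtop [0.5134 0.2082 0.2043] 0.0027
col [0.45319574 0.19671514 0.162     ]
[[0.6   0.282 0.012]
 [0.622 0.175 0.012]
 [0.43  0.135 0.012]
 [0.408 0.24  0.012]] [0.51491776 0.20790759 0.012     ]
0.21415284617015898 0.2068473542961429 0.19731239243700863 0.19649056015205538
barb from col [0.13460812 0.02801581 0.01      ] 0.13749266302463592 0.20519922438646054
tab [0.06178492 0.01141987 0.038     ] 0.06283143833194793
```

```bash
python3 -m crank '2.5 -2.8 -0.25 0 0 0 8.5;2.5 -2.8 -0.25 0 0 0 8.5;2.5 -2.8 -0.25 0 0 0 8.5;2.5 -2.8 -0.25 0 0 0 8.5;2.5 -2.8 -0.25 0 0 0 8.5;2.5 -2.8 -0.25 0 0 0 8.5;2.5 -2.8 -0.25 0 0 0 8.5;2.5 -2.8 -0.25 0 0 0 8.5;2.5 -2.8 -0.25 0 0 0 8.5;2.5 -2.8 -0.25 0 0 0 8.5;2.5 -2.8 -0.25 0 0 0 8.5' && python3 -m crank '2.5 -2.8 -0.25 0 0 0 8.5;2.5 -2.8 -0.25 0 0 0 8.5;2.5 -2.8 -0.25 0 0 0 8.5;2.5 -2.8 -0.25 0 0 0 8.5;2.5 -2.8 -0.25 0 0 0 8.5;2.5 -2.8 -0.25 0 0 0 8.5;2.5 -2.8 -0.25 0 0 0 8.5;2.5 -2.8 -0.25 0 0 0 8.5;2.5 -2.8 -0.25 0 0 0 8.5;2.5 -2.8 -0.25 0 0 0 8.5;2.5 -2.8 -0.25 0 0 0.055 8.5;0 0 0 0 0 0 8.5'
python3 - <<'E'
from h import *
st=arm.get_state();im=arm.camera("wrist");cv2.imwrite("pics/w1.png",im)
import json;json.dump({k:(v.tolist() if hasattr(v,'tolist') else v) for k,v in st.items()},open("w1.json","w"));print(st["contact_force"],st["clock"],st["qpos"])
E
```

```text
clock: 1.02
ee_pos: [0.3291, -0.1595, 0.2808]
tcp_rot: [3.114, 0.415, 0.0]
contact_force: [0.3, -0.7, -1.0]
opening: 0.0851
grasp_force: 0.0
clock: 2.02
ee_pos: [0.5183, 0.2011, 0.3076]
tcp_rot: [-3.11, -0.366, -0.001]
contact_force: [-0.9, -1.3, 0.4]
opening: 0.0851
grasp_force: 0.0
[-0.908518   -1.25655541  0.35711023] 2.0167 [ 0.23196304  0.306347   -0.08081985  1.18206717  0.01031443  3.13938515]
```

View pics/w1.png

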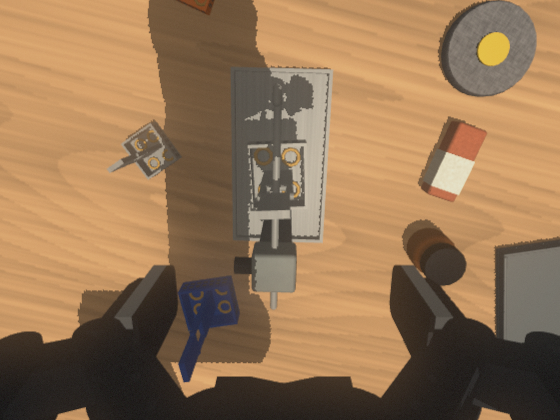

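The wrist view shows the stand upright in the image, with the column at (275,265), wire up to the barb near (278,90), and the tab edge near (270,214). Joint 6 is at its limit, so I'll use the half-turn grasp. First I'll measure from an enlarged crop.

```bash
python3 - <<'E'
from h import *
im=cv2.imread("pics/w1.png")
c=cv2.resize(im[70:310,225:345],None,fx=2.5,fy=2.5,interpolation=cv2.INTER_CUBIC)
d=cv2.resize(im[140:240,235:315],None,fx=6,fy=6,interpolation=cv2.INTER_CUBIC)
o=np.zeros((600,780,3),np.uint8);o[:,:300]=c[:600];o[:,300:]=d
cv2.imwrite("pics/w1c.png",np.clip(o*1.5,0,255).astype(np.uint8))
E
```

```text
(no output)
```

View pics/w1c.png

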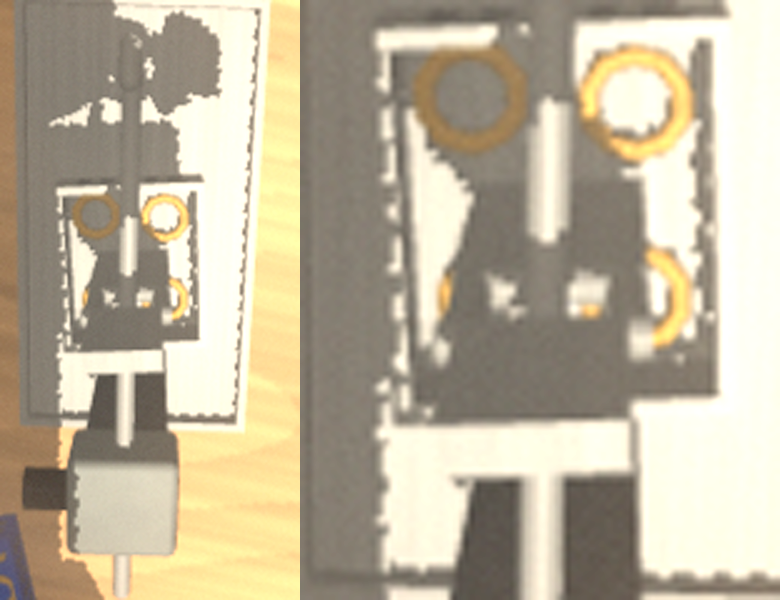

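The crop shows the tab's top face centred near px (272.8,214.5), the barb's outer end at (277,85), the column top centred at (274,267), and the basket rim's outer corners at (248,144), (306,143) and (305,207).

```bash
python3 - <<'E'
from h import *
import json
st=json.load(open("w1.json"));c=cam("wrist",st)
f=lambda u,v,z:onz(c,(u,v),z)
col=f(274.2,266.8,.162);tab=f(272.8,214.5,.201);tip=f(277,85,.172);tr=[f(*p,.09) for p in[(247.5,144.5),(306,143.3),(304.8,206.7)]]
print("col",col,"tab",tab,"tip",tip);print(np.array(tr).round(4))
a=tip-col;y=np.arctan2(a[1],a[0]);print("yaw stand",y,"len",np.hypot(*a[:2]))
e=tr[0]-tr[1];g=tr[1]-tr[2];print("basket yaw",np.arctan2(e[1],e[0])-np.pi/2,np.arctan2(g[1],g[0]),np.linalg.norm(e),np.linalg.norm(g))
b=tab-col;ux=np.array([np.cos(y),np.sin(y)]);print("tab in stand",b[:2]@ux,b[1]*ux[0]-b[0]*ux[1])
m=(tr[0]+tr[2])/2;print("tray ctr",m)
E
```

```text
col [0.45855206 0.19582579 0.162     ] tab [0.51424514 0.20827515 0.201     ] tip [0.59380677 0.22489106 0.172     ]
[[0.5379 0.2421 0.09  ]
 [0.5516 0.19   0.09  ]
 [0.4923 0.1759 0.09  ]]
yaw stand 0.21167374615693046 len 0.1383424162973989
basket yaw 0.25658937001160864 0.23345172892530808 0.05384862073696955 0.06095990964258067
tab in stand 0.0570656093704581 0.0004705716242436545
tray ctr [0.51512824 0.2089566  0.09      ]
```

```bash
python3 -m crank '0 0 0 0 0 -0.1208 8.5;0 0 0 0 0 -0.1208 8.5;0 0 0 0 0 -0.1208 8.5;0 0 0 0 0 -0.1208 8.5;0 0 0 0 0 -0.1208 8.5;0 0 0 0 0 -0.1208 8.5;0 0 0 0 0 -0.1208 8.5;0 0 0 0 0 -0.1208 8.5;0 0 0 0 0 -0.1208 8.5;0 0 0 0 0 -0.1208 8.5;0 0 0 0 0 -0.1208 8.5;0 0 0 0 0 -0.1208 8.5' >/dev/null; python3 -m crank '0 0 0 0 0 -0.1208 8.5;0 0 0 0 0 -0.1208 8.5;0 0 0 0 0 -0.1208 8.5;0 0 0 0 0 -0.1208 8.5;0 0 0 0 0 -0.1208 8.5;0 0 0 0 0 -0.1208 8.5;0 0 0 0 0 -0.1208 8.5;0 0 0 0 0 -0.1208 8.5;0 0 0 0 0 -0.1208 8.5;0 0 0 0 0 -0.1208 8.5;0 0 0 0 0 -0.1208 8.5;0 0 0 0 0 -0.1208 8.5' >/dev/null; python3 -m crank '0 0 0 0 0 -0.1208 8.5;0 0 0 0 0 -0.1208 8.5;0 0 0 0 0 0 8.5;0 0 0 0 0 0 8.5'
cat >> h.py <<'E'
def todo(p,yaw=None):
    st=arm.get_state();M=R.from_rotvec(st["tcp_rot"]).as_matrix();d=M.T@(np.array(p)-st["ee_pos"]);print("tool shift cm",(d*100).round(2),"xaxis",M[:,0].round(3),"heading",np.arctan2(M[1,0],M[0,0]).round(4),"q",st["qpos"].round(3))
E
python3 -c "
from h import *
todo([.5145,.2085,.190])"
```

```text
clock: 4.4
ee_pos: [0.5153, 0.1963, 0.3081]
tcp_rot: [0.349, -3.12, -0.013]
contact_force: [-0.8, -0.4, 0.4]
opening: 0.0851
grasp_force: 0.0
tool shift cm [-0.2   1.1  11.82] xaxis [-0.975 -0.221  0.001] heading -2.9189 q [ 0.226  0.299 -0.089  1.183  0.009  0.003]
```

```bash
python3 -m crank '-0.2 1.1 2 0 0 0 8.5;0 0 2 0 0 0 8.5;0 0 2 0 0 0 8.5;0 0 2 0 0 0 8.5;0 0 2 0 0 0 8.5;0 0 0.9 0 0 0 8.5;0 0 0 0 0 0 8.5;0 0 0 0 0 0 8.5'
python3 - <<'E'
from h import *
todo([.5145,.2085,.190])
im=arm.camera("wrist");cv2.imwrite("pics/w2.png",im)
E
```

```text
clock: 5.07
ee_pos: [0.515, 0.209, 0.1995]
tcp_rot: [0.353, -3.12, -0.014]
contact_force: [0.9, 0.0, 0.9]
opening: 0.0854
grasp_force: 0.0
tool shift cm [ 0.06 -0.05  0.95] xaxis [-0.975 -0.224  0.001] heading -2.916 q [ 0.248  0.378 -0.261  0.932  0.009  0.023]
```

View pics/w2.png

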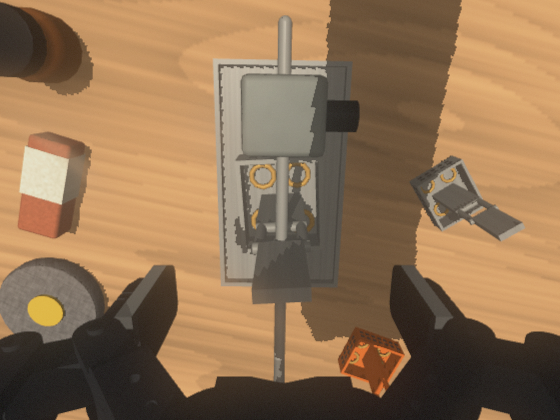

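The tab is centred between the fingers: its top edge runs u 252–311 at v≈302, and the wire runs through the window. I'll check its position, then measure the barb in this view.

```bash
python3 - <<'E'
from h import *
st=arm.get_state();c=cam("wrist",st);M=R.from_rotvec(st["tcp_rot"]).as_matrix()
for n,p,z in[("tabL",(252,303),.201),("tabR",(311,300),.201),("col",(284,115),.162)]:
    q=onz(c,p,z);print(n,q.round(4),(M.T@(q-st["ee_pos"])).round(4))
E
```

```text
tabL [0.5202 0.1985 0.201 ] [-0.002  -0.0115 -0.0008]
tabR [0.5142 0.2196 0.201 ] [-0.0009  0.0103 -0.0006]
col [0.4533 0.1957 0.162 ] [0.0638 0.0004 0.0383]
```

```bash
python3 -m crank '0 0 0.95 0 0 0 8.5;0 0 0 0 0 0 2.0;0 0 0 0 0 0 1.5;0 0 0 0 0 0 1.5;0 0 0 0 0 0 1.5;0 0 0 0 0 0 1.5;0 0 0 0 0 0 1.5;0 0 0 0 0 0 1.5;0 0 0 0 0 0 1.5;0 0 0 0 0 0 1.5' 80
```

```text
clock: 5.95
ee_pos: [0.5154, 0.2096, 0.1903]
tcp_rot: [0.356, -3.121, -0.015]
contact_force: [0.3, 0.6, 4.1]
opening: 0.0201
grasp_force: 78.1
```

```bash
python3 -m crank '0 0 -0.2 0 0 0 1.5;0 0 -0.2 0 0 0 1.5;0 0 -0.1 0 0 0 1.5;0 0 0 0 0 0 1.5;0 0 0 0 0 0 1.5;0 0 0 0 0 0 1.5'
cat > plan.py <<'E'
import numpy as np,heapq
W=[((-200,0),(0,0)),((0,0),(10,22)),((10,22),(1,26))]
def pts(a,b,n):return np.linspace(a,b,n)
wire=np.vstack([pts(a,b,int(np.hypot(b[0]-a[0],b[1]-a[1])*2)+2) for a,b in W])
def body(th):
    u=np.array([-np.sin(th),np.cos(th)])
    ax=np.vstack([pts(0,42,60)[:,None]*u,pts(-28,-66,40)[:,None]*u])
    v=np.array([np.cos(th),np.sin(th)])
    tr=np.vstack([-89*u+pts(-32,32,50)[:,None]*v,-69*u+pts(-32,32,50)[:,None]*v]);return np.vstack([ax,tr])
from scipy.spatial import cKDTree
T=cKDTree(wire)
def clear(s,z,th):return T.query(body(th)+[s,z])[0].min()-6
if __name__=="__main__":
    ths=np.radians(np.arange(38,55,2));S=np.arange(-14,40,1.);Z=np.arange(6,70,1.)
    C=np.array([[[clear(s,z,t) for t in ths] for z in Z] for s in S])
    st=(int(np.where(S==-8)[0][0]),int(np.where(Z==13)[0][0]),2);best={st:C[st]};par={};h=[(-C[st],0,st)];print("start",C[st])
    D={st:(0)}
    # minimise sum of 1/(clearance)^2
    h=[(0,st)];
    while h:
        d,n=heapq.heappop(h)
        if d>D[n]:continue
        if Z[n[1]]>=50:break
        for a in(-1,0,1):
            for b in(-1,0,1):
                for e in(-1,0,1):
                    m=(n[0]+a,n[1]+b,n[2]+e)
                    if min(m)<0 or m[0]>=len(S) or m[1]>=len(Z) or m[2]>=len(ths) or C[m]<=0.05:continue
                    nd=d+(abs(a)+abs(b)+3*abs(e))*(0.05+1/C[m]**2)
                    if nd<D.get(m,1e18):D[m]=nd;par[m]=n;heapq.heappush(h,(nd,m))
    p=[n]
    while p[-1]!=st:p.append(par[p[-1]])
    for m in p[::-1]:print(S[m[0]],Z[m[1]],np.degrees(ths[m[2]]).round(),C[m].round(2))
E
time python3 plan.py
```

```text
clock: 6.45
ee_pos: [0.515, 0.2093, 0.1946]
tcp_rot: [0.356, -3.12, -0.014]
contact_force: [-0.5, -0.0, -2.2]
opening: 0.0203
grasp_force: 78.2
start 6.663146079788682
-8.0 13.0 42.0 6.66
-8.0 14.0 44.0 6.99
-8.0 14.0 46.0 7.08
-8.0 15.0 48.0 7.21
-8.0 15.0 50.0 7.48
-8.0 15.0 52.0 7.49
-8.0 16.0 52.0 7.32
-8.0 17.0 52.0 6.73
-8.0 18.0 52.0 6.04
-8.0 19.0 52.0 5.4
-8.0 20.0 52.0 4.82
-8.0 21.0 52.0 4.3
-8.0 22.0 52.0 3.85
-8.0 23.0 52.0 3.49
-8.0 24.0 52.0 3.22
-8.0 25.0 52.0 3.06
-8.0 26.0 52.0 3.0
-8.0 27.0 52.0 2.76
-8.0 28.0 52.0 2.35
-7.0 29.0 52.0 2.54
-7.0 30.0 52.0 2.43
-6.0 31.0 52.0 2.6
-6.0 32.0 52.0 2.52
-5.0 33.0 52.0 3.01
-4.0 34.0 52.0 3.43
-3.0 35.0 52.0 3.85
-2.0 36.0 52.0 4.44
-1.0 37.0 52.0 5.18
0.0 38.0 52.0 6.04
0.0 39.0 52.0 6.07
0.0 40.0 52.0 6.09
0.0 41.0 52.0 6.19
0.0 42.0 52.0 6.38
0.0 43.0 52.0 6.64
0.0 44.0 52.0 6.97
0.0 45.0 52.0 7.37
0.0 46.0 52.0 7.83
0.0 47.0 52.0 8.35
0.0 48.0 52.0 8.91
0.0 49.0 52.0 9.52
0.0 50.0 52.0 10.17
real	0m16.203s
user	0m16.622s
sys	0m0.104s
```

```bash
cat > g.py <<'E'
# guard: exit 1 if horizontal push along stand x or |z change| exceeds limit vs. reference file
from h import *
import sys,os
st=arm.get_state();f=np.array(st["contact_force"])
if sys.argv[1]=="ref":np.save("ref.npy",f)
d=f-np.load("ref.npy");u=np.array([.978,.208,0])
print("s,z,pos",((st["ee_pos"][:2]-np.array([.456,.196]))@u[:2]).round(4),st["ee_pos"].round(4),"dF",d.round(1),"along",(d@u).round(1),st["clock"])
sys.exit(sys.argv[1]!="ref" and np.linalg.norm(d)>float(sys.argv[1]))
E
python3 -m crank '-0.4 -0.01 0 0 0 0 1.5;-0.4 0 0 0 0 0 1.5;-0.4 -0.01 0 0 0 0 1.5;-0.4 0 0 0 0 0 1.5;-0.4 -0.01 0 0 0 0 1.5;-0.4 0 0 0 0 0 1.5;-0.4 -0.01 0 0 0 0 1.5;-0.4 0 0 0 0 0 1.5;0 0 0 0 0 0 1.5;0 0 0 0 0 0 1.5;0 0 0 0 0 0 1.5;0 0 0 0 0 0 1.5' >/dev/null; python3 g.py ref
python3 -m crank '-0.1 0 0 0 0 0 1.5;-0.1 0 0 0 0 0 1.5;-0.1 0 0 0 0 0 1.5;-0.1 0 0 0 0 0 1.5' >/dev/null; python3 g.py 2.5 &&
python3 -m crank '-0.1 0 0 0 0 0 1.5;-0.1 0 0 0 0 0 1.5;-0.1 0 0 0 0 0 1.5;0 0 0 0 0 0 1.5' >/dev/null && python3 g.py 2.5 &&
python3 -m crank '-0.1 0 0 0 0 0 1.5;-0.1 0 0 0 0 0 1.5;-0.1 0 0 0 0 0 1.5;0 0 0 0 0 0 1.5' >/dev/null && python3 g.py 2.5
sed -i 's/38,55,2/38,48,2/' plan.py; python3 plan.py | awk '{print}' | sed -n '10,30p'
```

```text
s,z,pos 0.0923 [0.5461 0.2161 0.1948] dF [0. 0. 0.] along 0.0 7.45
s,z,pos 0.0967 [0.5504 0.2171 0.1949] dF [-0.1  1.   0.3] along 0.1 7.7833
-8.0 20.0 46.0 4.82
-8.0 21.0 46.0 4.3
-8.0 22.0 46.0 3.85
-8.0 23.0 46.0 3.49
-8.0 24.0 46.0 3.17
-8.0 25.0 46.0 2.76
-8.0 26.0 46.0 2.34
-8.0 27.0 46.0 1.93
-7.0 28.0 46.0 2.25
-7.0 29.0 46.0 2.01
-6.0 30.0 46.0 2.06
-6.0 31.0 46.0 2.1
-5.0 32.0 46.0 2.49
-4.0 33.0 46.0 2.6
-3.0 34.0 46.0 2.94
-2.0 35.0 46.0 3.49
-1.0 36.0 46.0 4.2
0.0 37.0 46.0 5.05
1.0 38.0 46.0 5.66
2.0 39.0 46.0 6.39
2.0 40.0 46.0 6.23False
```

```bash
sed -i 's/sys.exit(\(.*\))$/sys.exit(int(\1))/' g.py
python3 -m crank '-0.1 0 0 0 0 0 1.5;-0.1 0 0 0 0 0 1.5;-0.1 0 0 0 0 0 1.5;-0.1 0 0 0 0 0 1.5;-0.1 0 0 0 0 0 1.5;0 0 0 0 0 0 1.5' >/dev/null; python3 g.py 2.5 &&
python3 -m crank '-0.1 0 0 0 0 0 1.5;-0.1 0 0 0 0 0 1.5;-0.1 0 0 0 0 0 1.5;-0.1 0 0 0 0 0 1.5;0 0 0 0 0 0 1.5' >/dev/null && python3 g.py 2.5 &&
python3 -m crank '-0.05 0 0 0 0 0 1.5;-0.05 0 0 0 0 0 1.5;-0.05 0 0 0 0 0 1.5;0 0 0 0 0 0 1.5' >/dev/null && python3 g.py 2.5 &&
python3 -m crank '-0.05 0 0 0 0 0 1.5;-0.05 0 0 0 0 0 1.5;-0.05 0 0 0 0 0 1.5;0 0 0 0 0 0 1.5' >/dev/null && python3 g.py 2.5 &&
python3 -m crank '-0.05 0 0 0 0 0 1.5;-0.05 0 0 0 0 0 1.5;-0.05 0 0 0 0 0 1.5;0 0 0 0 0 0 1.5' >/dev/null && python3 g.py 2.5 &&
python3 -m crank '-0.05 0 0 0 0 0 1.5;-0.05 0 0 0 0 0 1.5;-0.05 0 0 0 0 0 1.5;0 0 0 0 0 0 1.5' >/dev/null && python3 g.py 2.5 &&
python3 -m crank '-0.05 0 0 0 0 0 1.5;-0.05 0 0 0 0 0 1.5;-0.05 0 0 0 0 0 1.5;0 0 0 0 0 0 1.5' >/dev/null && python3 g.py 2.5 &&
python3 -m crank '-0.05 0 0 0 0 0 1.5;-0.05 0 0 0 0 0 1.5;-0.05 0 0 0 0 0 1.5;0 0 0 0 0 0 1.5' >/dev/null && python3 g.py 2.5 &&
python3 -m crank '-0.05 0 0 0 0 0 1.5;-0.05 0 0 0 0 0 1.5;-0.05 0 0 0 0 0 1.5;0 0 0 0 0 0 1.5' >/dev/null && python3 g.py 2.5
```

```text
s,z,pos 0.1018 [0.5554 0.2182 0.1948] dF [0.3 1.  0.5] along 0.5 8.2833
s,z,pos 0.1059 [0.5593 0.2191 0.1949] dF [0.4 1.1 0.7] along 0.6 8.7
s,z,pos 0.1072 [0.5606 0.2194 0.1949] dF [-0.8  1.   0. ] along -0.5 9.0333
s,z,pos 0.1087 [0.5621 0.2198 0.1949] dF [0.3 1.2 0.5] along 0.5 9.3667
s,z,pos 0.1102 [0.5636 0.2201 0.1949] dF [0.5 0.4 0.7] along 0.6 9.7
s,z,pos 0.1117 [0.565  0.2204 0.1949] dF [-0.6  1.3  0.6] along -0.3 10.0333
s,z,pos 0.1132 [0.5665 0.2208 0.1949] dF [-0.7  0.5  0. ] along -0.6 10.3667
s,z,pos 0.1147 [0.568  0.2211 0.1949] dF [-0.6  0.3  0.7] along -0.5 10.7
s,z,pos 0.1162 [0.5694 0.2215 0.1949] dF [-0.4  1.  -0.1] along -0.2 11.0333
```

```bash

python3 -m crank '-0.04 0 0 0 0 0 1.5;-0.04 0 0 0 0 0 1.5;-0.04 0 0 0 0 0 1.5;0 0 0 0 0 0 1.5' >/dev/null && python3 g.py 2.5 &&
python3 -m crank '-0.04 0 0 0 0 0 1.5;-0.04 0 0 0 0 0 1.5;-0.04 0 0 0 0 0 1.5;0 0 0 0 0 0 1.5' >/dev/null && python3 g.py 2.5 &&
python3 -m crank '-0.04 0 0 0 0 0 1.5;-0.04 0 0 0 0 0 1.5;-0.04 0 0 0 0 0 1.5;0 0 0 0 0 0 1.5' >/dev/null && python3 g.py 2.5 &&
python3 -m crank '-0.04 0 0 0 0 0 1.5;-0.04 0 0 0 0 0 1.5;-0.04 0 0 0 0 0 1.5;0 0 0 0 0 0 1.5' >/dev/null && python3 g.py 2.5 &&
python3 -m crank '-0.04 0 0 0 0 0 1.5;-0.04 0 0 0 0 0 1.5;-0.04 0 0 0 0 0 1.5;0 0 0 0 0 0 1.5' >/dev/null && python3 g.py 2.5 &&
python3 -m crank '-0.04 0 0 0 0 0 1.5;-0.04 0 0 0 0 0 1.5;-0.04 0 0 0 0 0 1.5;0 0 0 0 0 0 1.5' >/dev/null && python3 g.py 2.5 &&
python3 -m crank '-0.04 0 0 0 0 0 1.5;-0.04 0 0 0 0 0 1.5;-0.04 0 0 0 0 0 1.5;0 0 0 0 0 0 1.5' >/dev/null && python3 g.py 2.5 &&
python3 -m crank '-0.04 0 0 0 0 0 1.5;-0.04 0 0 0 0 0 1.5;-0.04 0 0 0 0 0 1.5;0 0 0 0 0 0 1.5' >/dev/null && python3 g.py 2.5 &&
python3 -m crank '-0.04 0 0 0 0 0 1.5;-0.04 0 0 0 0 0 1.5;-0.04 0 0 0 0 0 1.5;0 0 0 0 0 0 1.5' >/dev/null && python3 g.py 2.5
```

```text
s,z,pos 0.1174 [0.5705 0.2217 0.1949] dF [-0.1  1.5  0.4] along 0.2 11.3667
s,z,pos 0.1186 [0.5717 0.222  0.1949] dF [0.  0.8 0.7] along 0.2 11.7
s,z,pos 0.1198 [0.5729 0.2223 0.1949] dF [-0.3  0.1  0.8] along -0.2 12.0333
s,z,pos 0.121 [0.5741 0.2225 0.1949] dF [ 0.3  0.6 -0.5] along 0.4 12.3667
s,z,pos 0.1222 [0.5752 0.2228 0.1949] dF [-0.2 -0.2  0.7] along -0.2 12.7
s,z,pos 0.1234 [0.5764 0.2231 0.1949] dF [-0.7  0.6  0.1] along -0.5 13.0333
s,z,pos 0.1246 [0.5776 0.2233 0.1948] dF [0.2 0.5 0.5] along 0.3 13.3667
s,z,pos 0.1257 [0.5786 0.2236 0.1948] dF [-1.1  0.7  0.7] along -1.0 13.7
s,z,pos 0.1262 [0.5791 0.2237 0.1947] dF [-3.8  0.5  1.5] along -3.7 14.0333
```

```bash

python3 -m crank '0.25 0 0 0 0 0 1.5;0.25 0 -0.1 0 0 0 1.5;0 0 -0.15 0 0 0 1.5;0 0 0 0 0 0 1.5;0 0 0 0 0 0 1.5' >/dev/null && python3 g.py 2.5 &&
python3 -m crank '0.2245 0 0.0073 0 -0.0655 0 1.5;0.2245 0 0.0073 0 -0.0655 0 1.5;0.2245 0 0.0073 0 -0.0655 0 1.5;0.2245 0 0.0073 0 -0.0655 0 1.5;0 0 0 0 0 0 1.5' >/dev/null && python3 g.py 3 &&
python3 -m crank '0.2245 0 0.0073 0 -0.0655 0 1.5;0.2245 0 0.0073 0 -0.0655 0 1.5;0.2245 0 0.0073 0 -0.0655 0 1.5;0.2245 0 0.0073 0 -0.0655 0 1.5;0 0 0 0 0 0 1.5' >/dev/null && python3 g.py 3 &&
python3 -m crank '0.2245 0 0.0073 0 -0.0655 0 1.5;0.2245 0 0.0073 0 -0.0655 0 1.5;0.2245 0 0.0073 0 -0.0655 0 1.5;0.2245 0 0.0073 0 -0.0655 0 1.5;0 0 0 0 0 0 1.5;0 0 0 0 0 0 1.5' && python3 g.py 3
python3 - <<'E'
from h import *
todo([.5145,.2085,.190])
from plan import clear
print([round(clear(-8.6,13,np.radians(a)),1) for a in range(0,50,5)])
im=arm.camera("wrist");cv2.imwrite("pics/w3.png",im)
E
```

```text
s,z,pos 0.1223 [0.5754 0.2228 0.1978] dF [0.7 0.8 0.3] along 0.8 14.45
s,z,pos 0.109 [0.5623 0.22   0.1947] dF [-1.7  0.8 -1.5] along -1.5 14.8667
s,z,pos 0.1012 [0.5547 0.2182 0.1902] dF [-2.3  0.7 -0.4] along -2.1 15.2833
clock: 15.78
ee_pos: [0.5512, 0.2173, 0.1858]
tcp_rot: [-0.264, 2.35, 0.12]
contact_force: [-0.2, 1.5, -2.5]
opening: 0.0203
grasp_force: 78.4
s,z,pos 0.0975 [0.5512 0.2173 0.1858] dF [-0.5  2.4  0. ] along -0.0 15.7833
tool shift cm [ 2.39 -0.03 -2.95] xaxis [-0.694 -0.154 -0.703] heading -2.9232 q [ 0.259  0.172 -0.998 -0.379 -0.016  0.029]
[np.float64(3.6), np.float64(4.7), np.float64(5.7), np.float64(6.6), np.float64(7.0), np.float64(6.8), np.float64(6.5), np.float64(6.4), np.float64(6.6), np.float64(7.0)]
```

View pics/w3.png

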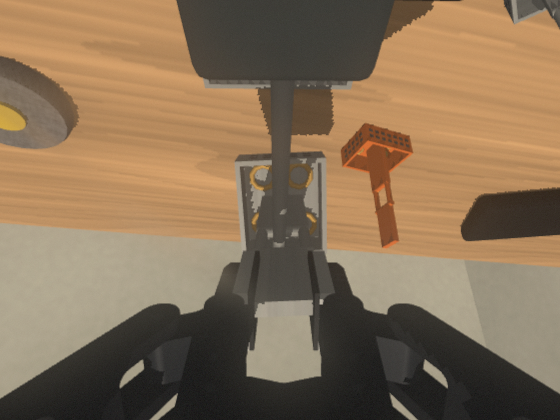

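The basket leans 45° and is held square, with the wire in the window and light forces. Next I lift it along the planned path with guards.

```bash
python3 -m crank '0 0 0 0 0 0 1.5;0 0 0 0 0 0 1.5' >/dev/null; python3 g.py ref;
python3 -m crank '-0.12 0 -0.09 0 0 0 1.5;-0.12 0 -0.09 0 0 0 1.5;-0.12 0 -0.09 0 0 0 1.5;-0.12 0 -0.09 0 0 0 1.5;0 0 0 0 0 0 1.5' >/dev/null && python3 g.py 3.5 &&
python3 -m crank '-0.057 0 -0.058 0 0 0 1.5;-0.057 0 -0.058 0 0 0 1.5;-0.057 0 -0.058 0 0 0 1.5;-0.057 0 -0.058 0 0 0 1.5;0 0 0 0 0 0 1.5' >/dev/null && python3 g.py 3.5 &&
python3 -m crank '-0.057 0 -0.058 0 0 0 1.5;-0.057 0 -0.058 0 0 0 1.5;-0.057 0 -0.058 0 0 0 1.5;-0.057 0 -0.058 0 0 0 1.5;0 0 0 0 0 0 1.5' >/dev/null && python3 g.py 3.5 &&
python3 -m crank '-0.044 0 -0.027 0 0 0 1.5;-0.044 0 -0.027 0 0 0 1.5;-0.044 0 -0.027 0 0 0 1.5;-0.044 0 -0.027 0 0 0 1.5;0 0 0 0 0 0 1.5' >/dev/null && python3 g.py 3.5 &&
python3 -m crank '-0.044 0 -0.027 0 0 0 1.5;-0.044 0 -0.027 0 0 0 1.5;-0.044 0 -0.027 0 0 0 1.5;-0.044 0 -0.027 0 0 0 1.5;0 0 0 0 0 0 1.5' >/dev/null && python3 g.py 3.5
```

```text
s,z,pos 0.0996 [0.5532 0.2178 0.1886] dF [0. 0. 0.] along 0.0 16.0
s,z,pos 0.0988 [0.5524 0.2176 0.1939] dF [-0.2  0.1  0.2] along -0.2 16.4167
s,z,pos 0.0985 [0.5522 0.2175 0.1967] dF [-0.2 -0.3 -0.7] along -0.2 16.8333
s,z,pos 0.0985 [0.5522 0.2174 0.2   ] dF [-0.6  0.9 -0.8] along -0.4 17.25
s,z,pos 0.099 [0.5526 0.2175 0.2019] dF [-0.9 -0.2  0.4] along -0.9 17.6667
s,z,pos 0.0995 [0.5531 0.2176 0.204 ] dF [-0.3 -0.6  0.8] along -0.5 18.0833
```

```bash

python3 -m crank '-0.07 0 -0.024 0 0 0 1.5;-0.07 0 -0.024 0 0 0 1.5;-0.07 0 -0.024 0 0 0 1.5;0 0 0 0 0 0 1.5' >/dev/null && python3 g.py 3.5 &&
python3 -m crank '-0.07 0 0 0 0 0 1.5;-0.07 0 0 0 0 0 1.5;-0.07 0 0 0 0 0 1.5;0 0 0 0 0 0 1.5' >/dev/null && python3 g.py 3.5 &&
python3 -m crank '-0.07 0 0 0 0 0 1.5;-0.07 0 0 0 0 0 1.5;-0.07 0 0 0 0 0 1.5;0 0 0 0 0 0 1.5' >/dev/null && python3 g.py 3.5 &&
python3 -m crank '-0.07 0 0 0 0 0 1.5;-0.07 0 0 0 0 0 1.5;-0.07 0 0 0 0 0 1.5;0 0 0 0 0 0 1.5' >/dev/null && python3 g.py 3.5 &&
python3 -m crank '-0.09 0 0 0 0 0 1.5;-0.09 0 0 0 0 0 1.5;-0.09 0 0 0 0 0 1.5;0 0 0 0 0 0 1.5' >/dev/null && python3 g.py 3.5 &&
python3 -m crank '-0.12 0 -0.05 0 0 0 1.5;-0.12 0 -0.05 0 0 0 1.5;-0.12 0 -0.05 0 0 0 1.5;0 0 0 0 0 0 1.5;0 0 0 0 0 0 1.5' >/dev/null && python3 g.py 3.5
```

```text
s,z,pos 0.1006 [0.5542 0.2178 0.2061] dF [-0.4  0.1  0.5] along -0.4 18.4167
s,z,pos 0.1021 [0.5556 0.2181 0.2075] dF [-1.1  1.1 -0.6] along -0.8 18.75
s,z,pos 0.1035 [0.5571 0.2185 0.209 ] dF [-1.1  0.  -0.5] along -1.1 19.0833
s,z,pos 0.105 [0.5585 0.2188 0.2105] dF [-0.5 -0.3 -0.1] along -0.6 19.4167
s,z,pos 0.107 [0.5605 0.2192 0.2124] dF [-1.6  0.8 -1. ] along -1.4 19.75
s,z,pos 0.1083 [0.5618 0.2195 0.216 ] dF [-0.6 -0.4  0.2] along -0.7 20.1667
```

```bash

python3 -m crank '-0.2 0 -0.2 0 0 0 1.5;-0.2 0 -0.2 0 0 0 1.5;-0.2 0 -0.2 0 0 0 1.5;0 0 0 0 0 0 1.5' >/dev/null && python3 g.py 3.5 &&
python3 -m crank '-0.2 0 -0.2 0 0 0 1.5;-0.2 0 -0.2 0 0 0 1.5;-0.2 0 -0.2 0 0 0 1.5;0 0 0 0 0 0 1.5' >/dev/null && python3 g.py 3.5 &&
python3 -m crank '-0.4 0 -0.4 0 0 0 1.5;-0.4 0 -0.4 0 0 0 1.5;-0.4 0 -0.4 0 0 0 1.5;-0.4 0 -0.4 0 0 0 1.5;-0.4 0 -0.4 0 0 0 1.5;-0.4 0 -0.4 0 0 0 1.5;-0.4 0 -0.4 0 0 0 1.5;-0.4 0 -0.4 0 0 0 1.5;-0.4 0 -0.4 0 0 0 1.5;-0.4 0 -0.4 0 0 0 1.5;0 0 0 0 0 0 1.5' >/dev/null && python3 g.py 5
python3 -m crank '0 0 0 0 0 0 1.5;0 0 0 0 0 0 1.5;0 0 0 0 0 0 1.5'
python3 -c "
from h import *
todo([.426,-.173,.3])
cv2.imwrite('pics/s4.png',cv2.resize(arm.camera('scene')[60:340,150:430],(700,600)))"
```

```text
s,z,pos 0.1087 [0.5621 0.2195 0.2253] dF [-1.  -0.1 -0. ] along -1.0 20.5
s,z,pos 0.1086 [0.5621 0.2194 0.2337] dF [ 0.1 -0.2 -0. ] along 0.1 20.8333
s,z,pos 0.109 [0.5625 0.219  0.2912] dF [-1.   0.5 -0.3] along -0.8 21.75
clock: 22.0
ee_pos: [0.5614, 0.2187, 0.2886]
tcp_rot: [-0.263, 2.345, 0.121]
contact_force: [-1.1, -0.5, -2.5]
opening: 0.0202
grasp_force: 78.4
tool shift cm [ 14.55 -35.11 -16.58] xaxis [-0.691 -0.153 -0.707] heading -2.9234 q [ 0.256 -0.01  -0.836 -0.04  -0.014  0.027]
```

View pics/s4.png

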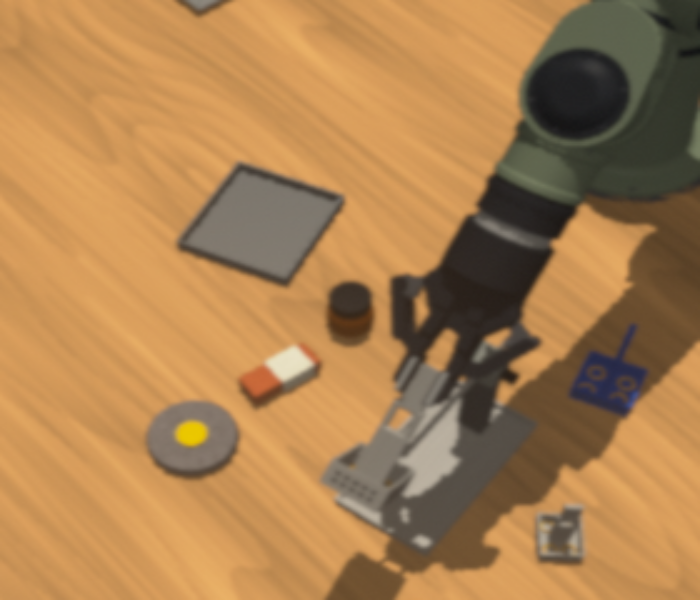

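The scene view shows the basket free of the hook and hanging square in the fingers, with its window empty. I'll raise it, move sideways and turn it upright on the way to the tray.

```bash

python3 -m crank '-0.7 0 -0.7 0 0 0 1.5;-0.7 0 -0.7 0 0 0 1.5;-0.7 -1 -0.7 0 0 0 1.5;0 -2 0 0 0 0 1.5;0 -2.6 0 0 0 0 1.5;0 -2.6 0 0 0 0 1.5;0 -2.6 0 0 0 0 1.5;0 -2.6 0 0 0 0 1.5;0 -2.6 0 0 0 0 1.5;0 -2 0 0 0 0 1.5' >/dev/null &&
python3 -m crank '0 -1.4 0 0 0.0655 0 1.5;0 -1.4 0 0 0.0655 0 1.5;0 -1.4 0 0 0.0655 0 1.5;0 -1.4 0 0 0.0655 0 1.5;0 -1.4 0 0 0.0655 0 1.5;0 -1.4 0 0 0.0655 0 1.5;0 -1.4 0 0 0.0655 0 1.5;0 -1.4 0 0 0.0655 0 1.5;0 -1.4 0 0 0.0655 0 1.5;0 -1.4 0 0 0.0655 0 1.5;0 -1.4 0 0 0.0655 0 1.5;0 -1.0 0 0 0.0655 0 1.5' >/dev/null
python3 -m crank '0 0 0 0 0 0 1.5;0 0 0 0 0 0 1.5;0 0 0 0 0 0 1.5'
python3 -c "
from h import *
todo([.427,-.174,.21]);print(R.from_rotvec(arm.get_state()['tcp_rot']).as_matrix().round(4))"
```

```text
clock: 24.13
ee_pos: [0.6393, -0.1163, 0.3153]
tcp_rot: [0.356, -3.121, -0.015]
contact_force: [-0.7, -0.0, -2.9]
opening: 0.02
grasp_force: 78.7
tool shift cm [22.   -0.94 10.5 ] xaxis [-0.974 -0.225 -0.001] heading -2.9144 q [-0.297  0.496  0.223  1.302  0.008 -0.524]
[[-9.743e-01 -2.252e-01 -1.200e-03]
 [-2.252e-01  9.743e-01  9.200e-03]
 [-9.000e-04  9.200e-03 -1.000e+00]]
```

```bash

python3 -m crank '1.5 -0.94 0 0 0 0 1.5;3 0 0 0 0 0 1.5;3 0 0 0 0 0 1.5;3 0 0 0 0 0 1.5;3 0 0 0 0 0 1.5;3 0 0.5 0 0 0 1.5;3 0 1 0 0 0 1.5;1.5 0 2 0 0 0 1.5;1 0 2 0 0 0 1.5;0 0 2 0 0 0 1.5;0 0 2 0 0 0 1.5;0 0 1 0 0 0 1.5'>/dev/null
python3 -m crank '0 0 0 0 0 0 1.5;0 0 0 0 0 0 1.5;0 0 0 0 0 0 1.5'
python3 -c "
from h import *
todo([.427,-.174,.14])
cv2.imwrite('pics/w5.png',arm.camera('wrist'))"
```

```text
clock: 25.38
ee_pos: [0.4271, -0.1743, 0.2122]
tcp_rot: [-0.356, 3.12, 0.011]
contact_force: [0.4, -0.4, -2.0]
opening: 0.0204
grasp_force: 78.7
tool shift cm [ 0.02 -0.01  7.22] xaxis [-0.974 -0.225 -0.002] heading -2.9142 q [-0.552  0.2   -0.476  0.898  0.006 -0.779]
```

View pics/w5.png

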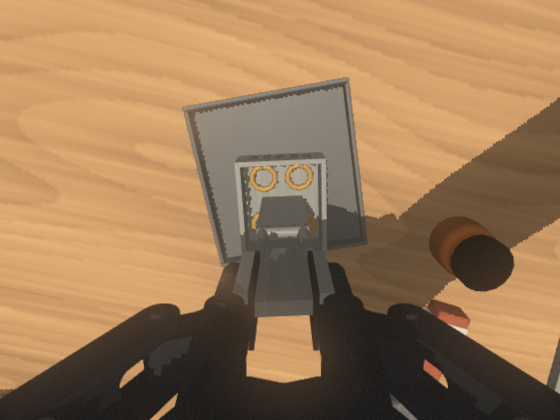

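The tray corners are at (185,108), (348,79), (366,242) and (221,264), and the basket hangs level above it. I'll check the tray centre from these.

```bash
python3 - <<'E'
from h import *
st=arm.get_state();c=cam("wrist",st)
P=np.array([onz(c,p,.018) for p in[(185,108),(348,79),(366,242),(221,264)]]);print(P.round(3),P.mean(0),[np.linalg.norm(P[i]-P[i-1]).round(3) for i in range(4)])
q=[onz(c,p,.086+.026) for p in[(236,158),(326,155)]];print(q,np.linalg.norm(q[0]-q[1]))
E
python3 -m crank '0 0 1.5 0 0 0 1.5;0 0 1.5 0 0 0 1.5;0 0 1.5 0 0 0 1.5;0 0 1.3 0 0 0 1.5;0 0 0.8 0 0 0 1.5;0 0 0 0 0 0 1.5;0 0 0 0 0 0 1.5;0 0 0 0 0 0 1.5'; python3 g.py ref
```

```text
[[ 0.386 -0.266  0.018]
 [ 0.334 -0.14   0.018]
 [ 0.468 -0.085  0.018]
 [ 0.52  -0.212  0.018]] [ 0.42716699 -0.17569837  0.018     ] [np.float64(0.144), np.float64(0.136), np.float64(0.146), np.float64(0.137)]
[array([ 0.39972185, -0.20946328,  0.112     ]), array([ 0.38568906, -0.15674182,  0.112     ])] 0.05455704698353091
clock: 26.1
ee_pos: [0.4274, -0.1742, 0.1458]
tcp_rot: [-0.356, 3.121, 0.012]
contact_force: [-0.3, 0.1, -1.1]
opening: 0.0202
grasp_force: 78.7
s,z,pos -0.105 [ 0.4274 -0.1742  0.1458] dF [0. 0. 0.] along 0.0 26.1
```

```bash

python3 -m crank '0 0 0.1 0 0 0 1.5;0 0 0.1 0 0 0 1.5;0 0 0.1 0 0 0 1.5;0 0 0.1 0 0 0 1.5;0 0 0.1 0 0 0 1.5;0 0 0.1 0 0 0 1.5;0 0 0.1 0 0 0 1.5;0 0 0.1 0 0 0 1.5;0 0 0 0 0 0 1.5;0 0 0 0 0 0 1.5;0 0 0 0 0 0 1.5' >/dev/null; python3 g.py ref
python3 -m crank '0 0 0.05 0 0 0 1.5;0 0 0.05 0 0 0 1.5;0 0 0.05 0 0 0 1.5;0 0 0.05 0 0 0 1.5;0 0 0 0 0 0 1.5' >/dev/null; python3 g.py 2.5 &&
python3 -m crank '0 0 0.04 0 0 0 1.5;0 0 0.04 0 0 0 1.5;0 0 0 0 0 0 1.5;0 0 0 0 0 0 1.5' >/dev/null && python3 g.py 2.5 &&
python3 -m crank '0 0 0.04 0 0 0 1.5;0 0 0.04 0 0 0 1.5;0 0 0 0 0 0 1.5;0 0 0 0 0 0 1.5' >/dev/null && python3 g.py 2.5 &&
python3 -m crank '0 0 0.04 0 0 0 1.5;0 0 0.04 0 0 0 1.5;0 0 0 0 0 0 1.5;0 0 0 0 0 0 1.5' >/dev/null && python3 g.py 2.5 &&
python3 -m crank '0 0 0.04 0 0 0 1.5;0 0 0.04 0 0 0 1.5;0 0 0 0 0 0 1.5;0 0 0 0 0 0 1.5' >/dev/null && python3 g.py 2.5 &&
python3 -m crank '0 0 0.04 0 0 0 1.5;0 0 0.04 0 0 0 1.5;0 0 0 0 0 0 1.5;0 0 0 0 0 0 1.5' >/dev/null && python3 g.py 2.5 &&
python3 -m crank '0 0 0.04 0 0 0 1.5;0 0 0.04 0 0 0 1.5;0 0 0 0 0 0 1.5;0 0 0 0 0 0 1.5' >/dev/null && python3 g.py 2.5 &&
python3 -m crank '0 0 0.04 0 0 0 1.5;0 0 0.04 0 0 0 1.5;0 0 0 0 0 0 1.5;0 0 0 0 0 0 1.5' >/dev/null && python3 g.py 2.5
```

```text
s,z,pos -0.1056 [ 0.4266 -0.1737  0.1369] dF [0. 0. 0.] along 0.0 27.0167
s,z,pos -0.1057 [ 0.4265 -0.1737  0.1348] dF [-0.5 -0.6 -1. ] along -0.7 27.4333
s,z,pos -0.1057 [ 0.4266 -0.1737  0.134 ] dF [-0.8  0.2 -0.4] along -0.7 27.7667
s,z,pos -0.1057 [ 0.4266 -0.1737  0.1332] dF [-0.3 -0.5 -0.2] along -0.4 28.1
s,z,pos -0.1057 [ 0.4266 -0.1737  0.1324] dF [-0.1 -1.2 -1. ] along -0.4 28.4333
s,z,pos -0.1057 [ 0.4266 -0.1737  0.1316] dF [-0.5  0.3 -1.1] along -0.4 28.7667
s,z,pos -0.1056 [ 0.4266 -0.1737  0.131 ] dF [-1.1  0.6  0.6] along -1.0 29.1
s,z,pos -0.1056 [ 0.4267 -0.1737  0.1309] dF [-3.3  1.7  9.2] along -2.9 29.4333
```

```bash

python3 -m crank '0 0 -0.04 0 0 0 1.9;0 0 0 0 0 0 1.9;0 0 0 0 0 0 1.9;0 0 0 0 0 0 1.9' 20; python3 -m crank '0 0 0 0 0 0 2.6;0 0 0 0 0 0 3.2;0 0 0 0 0 0 4;0 0 0 0 0 0 5;0 0 0 0 0 0 5;0 0 0 0 0 0 5;0 0 0 0 0 0 5'
python3 -m crank '0 0 -0.3 0 0 0 5;0 0 -0.7 0 0 0 5;0 0 -1.5 0 0 0 5;0 0 -1.5 0 0 0 5;0 0 -1.5 0 0 0 5;0 0 -1.5 0 0 0 5;0 0 -1.5 0 0 0 5;0 0 -1.5 0 0 0 5;0 0 -1.5 0 0 0 5;0 0 0 0 0 0 5;0 0 0 0 0 0 5;0 0 0 0 0 0 5'
python3 -c "
from h import *
a=cv2.resize(arm.camera('wrist'),(448,336));b=arm.camera('scene')[100:340,150:400];cv2.imwrite('pics/w6.png',np.hstack([a,cv2.resize(b,(350,336))]))"
```

```text
clock: 29.77
ee_pos: [0.4267, -0.1737, 0.131]
tcp_rot: [0.356, -3.121, -0.013]
contact_force: [-1.8, 2.0, 6.5]
opening: 0.0204
grasp_force: 79.5
clock: 30.35
ee_pos: [0.4266, -0.1737, 0.1304]
tcp_rot: [0.356, -3.12, -0.014]
contact_force: [0.2, 1.0, -0.2]
opening: 0.0501
grasp_force: 0.0
clock: 31.35
ee_pos: [0.4266, -0.1745, 0.2451]
tcp_rot: [0.356, -3.12, -0.014]
contact_force: [-0.5, 0.9, -0.0]
opening: 0.0499
grasp_force: 0.0
```

View pics/w6.png

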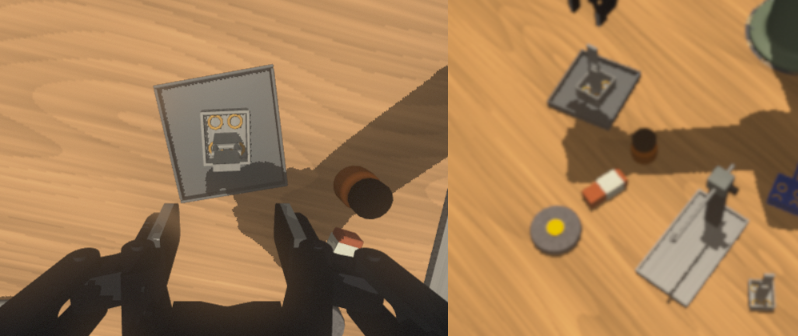

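The basket stands upright and central in the tray (wrist view (228,138)). The gripper is clear of it and the bystanders haven't moved.

```bash
python3 -c "
from workcell import arm
print(arm.job_done())"
```

```text
the job is handed in; nothing more can be done
None
```

The basket came off the hook without forcing it and now stands upright, released, near the middle of the tray; I handed the job in at about 31 s, but the hand-in returned no verdict.

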